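# Ratchet the filter clamp tight

### The arm

A 7-joint arm with a two-finger parallel gripper is mounted at the origin on the work surface. World frame = base frame: x ahead of the robot, y to its left, z up, the work surface at z = 0. Lengths are in m, angles in rad, forces in N, time in s.
With the tool pointing down it reaches from about 0.425 to 0.875 m from the base axis. Payload 4.7 kg.
Tool frame: the origin (TCP) lies midway between the tips of the shut fingers; the grasp point (between the pads) lies 19 mm behind it; y points along the fingers, x is the direction in which the jaws open and shut, and the axes are right-handed (so a half turn about y gives the same grasp; the last joint's range is limited). The gripper opens to 85 mm and grips with 20 to 120 N. Pads are 22 mm wide; open, the fingers measure 114 mm over their backs; the gripper's body (76 mm by 85 mm) begins 54 mm behind the grasp point. The pads swing forward as they close: fully open they stand 13 mm farther back than shut.
Start: joints at [-1.322, 0.321, -0.07, 1.45, 0.023, 1.371, -0.057], TCP at [0.151, 0.632, 0.231] pointing down, gripper open.
Joint ranges: [-2.86, 2.86], [-0.3, 2.09], [-1.38, 1.24], [0.06, 2.45], [-1.56, 4.7], [0.09, 2.05], [-2.69, 2.69]. Speed limits (rad/s): [2.57, 2.57, 3.14, 3.14, 3.14, 3.14, 3.14].

### API

Orientations are given as a unit quaternion [x, y, z, w].
In Python, from rig import ctrl gives the robot as it stands.
- The arm moves only by the tool drive_tool, never from a script. Its arguments are lists of equal length, an entry for each row: "offset": the shift along the tool's x, y, z in cm, a list of three; "dr": the turn, a rotation vector about the tool's x, y, z in rad, a list of three; "grip": the gripper command: -1 is fully open, 1 is shut, values between are in proportion. A call has 1 to 5 rows; each row is the pose to reach, as a shift and turn from the pose commanded when the call began, along the tool's axes at that moment; what a row does not reach only later rows make up. A row lasts 1/10 s, in which the tool goes at most 50 mm and 8.59 degrees, less where a joint would pass 70% of its speed; a pose out of reach is approached as far as the arm can. A call with a gripper value outside its range is refused whole. The fingers move at their own pace and stop on an object; the grip force is fixed at half the most. Time passes only in rows, so rows that repeat a pose let the fingers close. It gives the time, the measured TCP pose, the force and the opening at its end, in the units of the state.
- ctrl.sense(): the state, without advancing time (a new reading comes with each control period).
- ctrl.capture(name): name is "scene" or "side" or "wrist"; returns a dict with "frame" (480x640x3 uint8, blue, green, red), "z_map" (480x640 float32, m along the optical axis (not along the pixel's ray), 0 where there is no reading), "fx", "fy", "cx", "cy" (pixels), "xyz" and "rotation" of the camera in the world; the wrist camera has in their place "tool_from_camera" (4x4, takes a point from camera to tool coordinates, whose origin is the TCP and whose axes are the tool frame's). Camera axes: x right, y up, looking along -z (the intrinsics and any distortion apply to the point x, -y, -z); pixel columns grow to the right and rows downward; lengths in m; the calibration is good to about 2 mm. The wrist camera is an equidistant fisheye: a pixel r from the principal point sees the ray r / f radians off the axis. A picture is of the moment at which its call begins: read the wrist's pose just before it.
- ctrl.close_job(): hands the job in, once; it reports no verdict.
The state is a dict: "clock": time; "joints": joint angles; "joint_vel": joint speeds; "joint_efforts": joint torques, N m; "tcp_pos": TCP position; "orientation": TCP orientation; "ft_force": force on the tool from outside, world axes, zero at the start; "torque": the same for the moment, N m; "grip_width": finger opening in m.
Only numpy, scipy, OpenCV 4.12 (cv2) and the standard library are available. Lean on these libraries where they do the work, as an engineer would, in place of code of your own. Each camera call takes 0.05 s, during which the arm holds its last target.

### The job

Tighten the clamp of the three-column filter press: work its ratchet lever back and forth by the black upright grip (a swing clockwise seen from above drives the screw, the swing back only clicks) until the round pressure foot sits fully down on the vessel's lid and the screw will turn no further. Then let go of the lever, leaving the glassware, bottles and brush around it where they stand.

Things in the scene. Friction and masses are not known exactly. Their poses are not given: they have to be found in the camera images.
- press: Fixed steel clamp frame (all sizes in mm). Origin: centre of the underside of its round base (radius 96), on the clamp's vertical axis. 3 columns at radius 72 carry a three-armed bridge (arms 26 wide, top at height 146); their end nuts (radius 11) rise to 164. Two stand 55 degrees either side of the press's own -x, one at +x. Between them: the filter vessel (lid radius 47, top at 104).
- lever (a joint): Lever angle (rad) about the press's axis: 0 = along the press's -x, positive = clockwise from above. Bar 18 wide, top at height 165; stops at -0.66 and 0.66. Positive swings drive the screw by a pawl on an 18-tooth wheel (0.35 rad a tooth, up to one tooth lost before it catches), taking about 3.5 N at the grip; swinging back takes about 1 N and leaves the screw. Stays where it is left.
- drive (a joint): Angle (rad) of the screw's toothed wheel under the lever's head, growing as the clamp tightens: 0 to 2.0 at the start, firm stop at 4.7 with the foot fully down on the lid. Lowers the foot 12 mm a turn (1.9 mm a rad); stays where it is left.
- lever_grip (a point): Centre of the black upright grip at the lever's outer end: a vertical cylinder 24 mm in diameter, from height 165 to 223, this point at height 196, 125 from the press's axis. Fixed to the lever.
- foot_face (a point): Centre of the underside of the round pressure foot (radius 26, 9 thick), on the press's axis under the bridge, 5 to 9 mm above the lid at the start. Its threaded spindle (radius 9) stands up through the lever's head and sinks with it: top at height 194 to 198 at the start, 189 when fully down.
- lid_top (a point): Centre of the top of the vessel's lid, on the press's axis at height 104.
- beaker: Glass beaker, loose, radius 33, 85 mm high, origin under its centre; leave it alone.
- flask: Conical glass flask, loose, base radius 34, 100 mm high, origin under its centre; leave it alone.
- jar: Amber jar with a black cap, loose, radius 28, 70 mm high, origin under its centre; leave it alone.
- dish: White ceramic dish, loose, radius 45, 18 mm high, origin under its centre; leave it alone.
- wash_a: White wash bottle, loose, radius 31, 195 mm high with its spout, origin under its centre; leave it alone.
- wash_b: White wash bottle, loose, radius 31, 195 mm high with its spout, origin under its centre; leave it alone.
- wash_c: White wash bottle, loose, radius 31, 195 mm high with its spout, origin under its centre; leave it alone.
- brush: Brush lying on the bench, loose, 190 mm long, origin under its middle; leave it alone.

How it is judged:
By the outcome, as a careful person would: the job done as asked, in the order asked, and still so for the second after the job is handed in, with the robot touching nothing.
It also fails if it takes over 72 s, if anything falls off the work surface, if the arm or the gripper's body presses on something with over 40 N, if the wrist force passes 120 N, or if a joint passes its speed limit or range.

## Working session

There is one attempt and no reset: what is moved stays moved. The work goes in short steps, Python scripts to look and compute and a tool call to move; the robot and the scene stay as the last step left them, time stands still between calls to the robot, and variables do not carry over. Pictures are saved under pics/ and viewed, and the job is handed in when it is done.

Besides the shell and the picture viewer there is one more tool, called after "Call:" as name(argument=value, ...) on one line, values as JSON. drive_tool: Moves the arm, as the interface text tells. Its arguments: {"type":"object","properties":{"offset":{"type":"array","items":{"type":"array","items":{"type":"number"}}},"dr":{"type":"array","items":{"type":"array","items":{"type":"number"}}},"grip":{"type":"array","items":{"type":"number"}}},"required":["offset","dr","grip"]}

```bash
ls; mkdir -p pics; cat > h.py <<'E'
from rig import ctrl
import numpy as np, cv2
from scipy.spatial.transform import Rotation as R
def cap(n):
    s=ctrl.sense(); c=ctrl.capture(n); return s,c
E
python3 - <<'E'
from h import *
s=ctrl.sense()
for k,v in s.items(): print(k,np.round(v,3))
for n in ["scene","side"]:
    c=ctrl.capture(n); cv2.imwrite(f"pics/{n}0.png",c["frame"]); print(n,{k:np.round(v,3).tolist() for k,v in c.items() if k not in("frame","z_map")})
    np.savez(f"{n}0.npz",**c)
E
```

```text
pics
clock 0.0
joints [-1.322  0.322 -0.07   1.452  0.023  1.371 -0.057]
joint_vel [-0.001 -0.001 -0.001 -0.001 -0.001 -0.    -0.001]
joint_efforts [ 0.0000e+00 -4.9357e+01 -3.8200e-01 -3.1434e+01  1.3000e-02  1.1000e-02
 -0.0000e+00]
tcp_pos [0.151 0.632 0.23 ]
orientation [ 0.556  0.437 -0.439 -0.555]
ft_force [-0.458  0.191 -0.376]
torque [-0.031  0.001  0.017]
grip_width 0.085
scene {'fx': 433.15, 'fy': 433.15, 'cx': 318.661, 'cy': 243.288, 'xyz': [1.025, -0.533, 0.988], 'rotation': [0.317, 0.106, 0.316, 0.888]}
side {'fx': 520.584, 'fy': 520.584, 'cx': 323.529, 'cy': 235.396, 'xyz': [0.222, -1.161, 0.85], 'rotation': [0.499, -0.079, -0.138, 0.852]}
```

View pics/scene0.png

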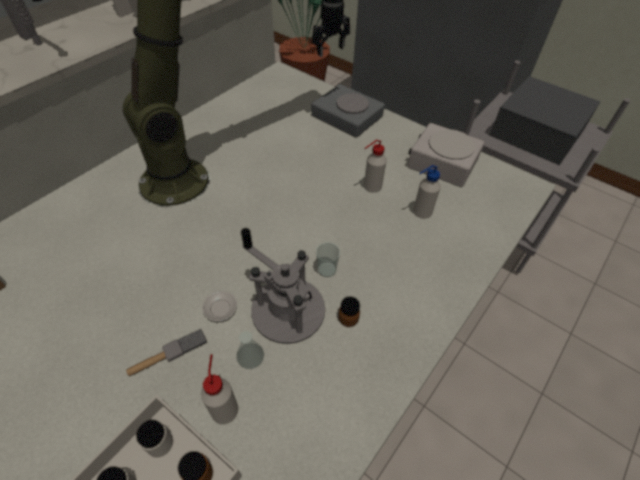

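View pics/side0.png

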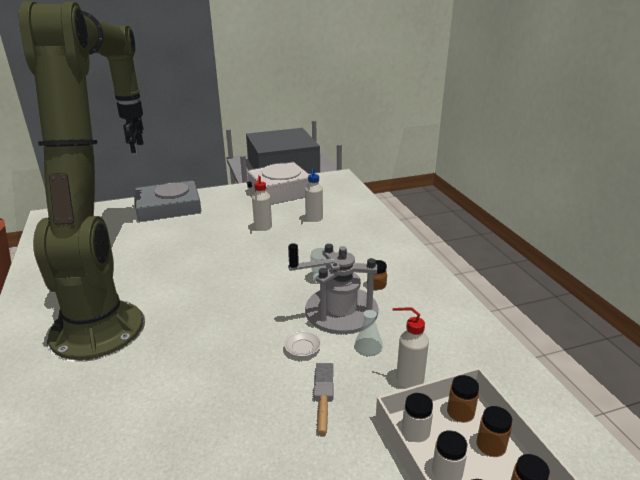

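```bash
python3 - <<'E'
from h import *
print(R.from_quat(ctrl.sense()["orientation"]).as_matrix().round(3))
E
```

```text
[[ 0.233 -0.    -0.973]
 [ 0.973 -0.002  0.233]
 [-0.002 -1.    -0.   ]]
```

```bash
cat >> h.py <<'E'
def ray(c,u,v):
    Rm=R.from_quat(c["rotation"]).as_matrix()
    d=np.array([(u-c["cx"])/c["fx"],-(v-c["cy"])/c["fy"],-1.])
    return np.array(c["xyz"]),Rm@d
def plane(c,u,v,z):
    o,d=ray(c,u,v); return o+d*(z-o[2])/d[2]
def dep(c,u,v):
    o,d=ray(c,u,v); return o+d*float(c["z_map"][int(round(v)),int(round(u))])
def tri(c1,p1,c2,p2):
    o1,d1=ray(c1,*p1);o2,d2=ray(c2,*p2)
    t=np.linalg.lstsq(np.c_[d1,-d2],o2-o1,rcond=None)[0]
    a=o1+d1*t[0];b=o2+d2*t[1]; return (a+b)/2,np.linalg.norm(a-b)
E
python3 - <<'E'
from h import *
A=dict(np.load("scene0.npz"));B=dict(np.load("side0.npz"))
pts={}
for n,c,(u0,v0,u1,v1) in[("scene",A,(225,215,270,262)),("side",B,(275,235,305,275))]:
    f=c["frame"]; m=(f.max(2)<45).astype(np.uint8)
    m2=np.zeros_like(m);m2[v0:v1,u0:u1]=m[v0:v1,u0:u1]
    k,l,st,ce=cv2.connectedComponentsWithStats(m2)
    i=1+np.argmax(st[1:,4]); print(n,st[i],ce[i]); pts[n]=ce[i]
    print(plane(c,*ce[i],.196).round(4),dep(c,*ce[i]).round(4))
print(tri(A,pts["scene"],B,pts["side"]))
# base centre via depth: points around with z
for n,c in(("scene",A),("side",B)):
    o,_=ray(c,0,0); Rm=R.from_quat(c["rotation"]).as_matrix()
    v,u=np.mgrid[0:480,0:640]; z=c["z_map"]
    d=np.stack([(u-c["cx"])/c["fx"],-(v-c["cy"])/c["fy"],-np.ones_like(z)],-1)@Rm.T
    P=o+d*z[...,None]; np.save(n+"P.npy",P)
    big=cv2.resize(c["frame"][190:400,180:440],None,fx=3,fy=3,interpolation=cv2.INTER_CUBIC) if n=="scene" else cv2.resize(c["frame"][200:400,260:460],None,fx=3,fy=3,interpolation=cv2.INTER_CUBIC)
    cv2.imwrite(f"pics/{n}big.png",cv2.convertScaleAbs(big,alpha=1.5))
    if n=="scene": q=[(285,268),(255,272),(302,256),(298,300)]
    else: q=[(343,251)]
    for p in q: print(n,p,dep(c,*p).round(4))
    g=P.reshape(-1,3)[(z.ravel()>0)]
    w=g[(g[:,2]<.03)&(g[:,2]>.007)]; print(len(w))
E
```

```text
scene [242 229  10  20 147] [246.37414966 238.30612245]
[ 0.4879 -0.124   0.196 ] [ 0.4987 -0.1323  0.212 ]
side [289 244   9  24 183] [292.94535519 255.49180328]
[ 0.4836 -0.1262  0.196 ] [ 0.482  -0.1324  0.1999]
(array([ 0.48507966, -0.12181739,  0.19269032]), np.float64(0.0010962495745418571))
scene (285, 268) [ 0.6157 -0.1302  0.1953]
scene (255, 272) [ 0.554  -0.1673  0.1647]
scene (302, 256) [ 0.6065 -0.0611  0.1623]
scene (298, 300) [ 0.6803 -0.1616  0.1651]
11165
side (343, 251) [ 0.6092 -0.1325  0.1879]
11754
```

View pics/scenebig.png

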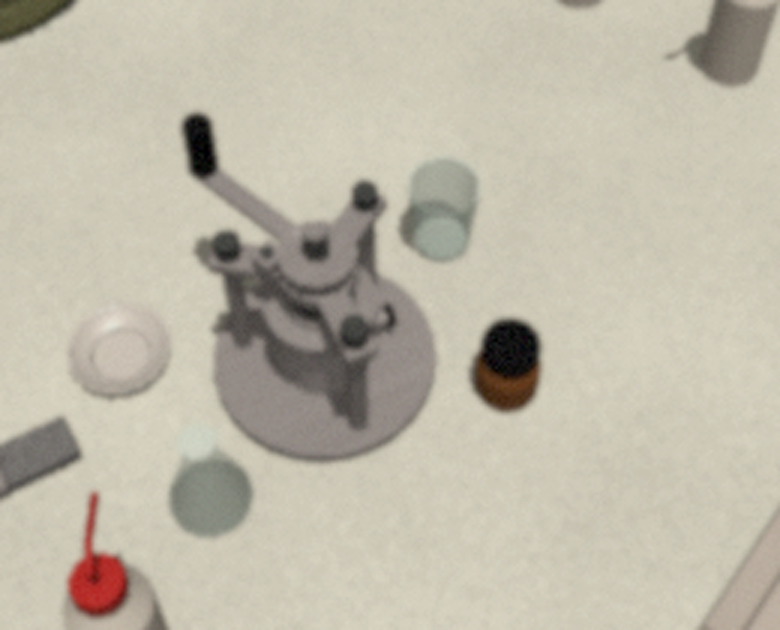

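View pics/sidebig.png

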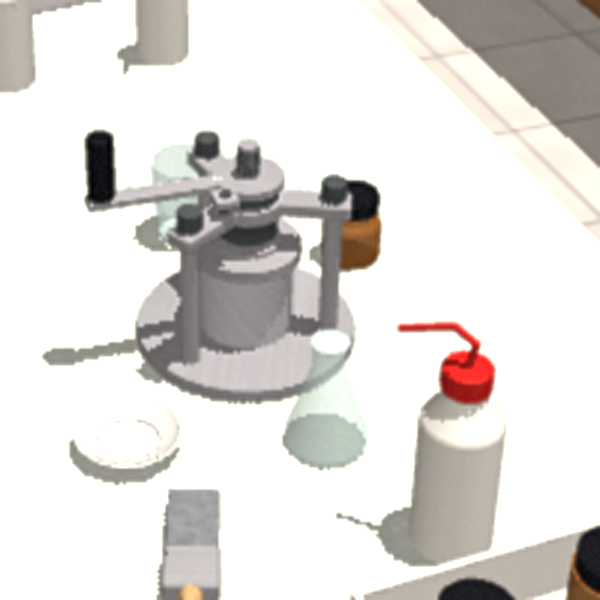

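```bash
python3 - <<'E'
from h import *
A=dict(np.load("scene0.npz"));B=dict(np.load("side0.npz"))
a=[(226,241),(365,189),(353,326)]
b=[(190,213),(206,139),(335,184)]
N=[];M=[]
for p in a: N.append(plane(A,180+p[0]/3,190+p[1]/3,.164))
for p in b: M.append(plane(B,260+p[0]/3,200+p[1]/3,.164))
N=np.array(N);M=np.array(M);print(N.round(4),M.round(4),sep="\n")
def circ(P):
    x=np.linalg.lstsq(np.c_[2*P[:,:2],np.ones(3)],(P[:,:2]**2).sum(1),rcond=None)[0]; return x[:2],np.sqrt(x[2]+x[:2]@x[:2])
print(circ(N),circ(M)); 
# known-geometry fit
L=np.array([[-.072*np.cos(.96),.072*np.sin(.96)],[-.072*np.cos(.96),-.072*np.sin(.96)],[.072,0]])
for P in(N,M):
    # which order: 2 stand around -x, one +x : third is +x
    for o in([0,1,2],[1,0,2]):
        l=L[o]; H=(l-l.mean(0)).T@(P[:,:2]-P[:,:2].mean(0)); th=np.arctan2(H[0,1]-H[1,0],H[0,0]+H[1,1])
        Rm=np.array([[np.cos(th),-np.sin(th)],[np.sin(th),np.cos(th)]]); t=P[:,:2].mean(0)-Rm@l.mean(0)
        r=P[:,:2]-(l@Rm.T+t); print(o,th,t,np.abs(r).max())
print(plane(A,180+315/3,190+240/3,.196),plane(B,260+249/3,200+147/3,.196))
E
```

```text
[[ 0.5508 -0.1631  0.164 ]
 [ 0.6009 -0.0557  0.164 ]
 [ 0.677  -0.159   0.164 ]]
[[ 0.5466 -0.1673  0.164 ]
 [ 0.5961 -0.0615  0.164 ]
 [ 0.6732 -0.1642  0.164 ]]
(array([ 0.61278786, -0.12662443]), np.float64(0.07189502753962629)) (array([ 0.60910257, -0.13201448]), np.float64(0.07174870404233308))
[0, 1, 2] -0.5451748931665682 [ 0.61259573 -0.12776355] 0.10718100994171294
[1, 0, 2] -0.4470760685940574 [ 0.61276045 -0.12745923] 0.0008066462569193966
[0, 1, 2] -0.5280459873021006 [ 0.60837645 -0.13277034] 0.10630757263923975
[1, 0, 2] -0.446962761443298 [ 0.60851045 -0.1325176 ] 0.0008639492252667802
[ 0.6197881  -0.13469798  0.196     ] [ 0.60777197 -0.13606202  0.196     ]
```

```bash
cat >> h.py <<'E'
def off(P,az=None):
    """offset (cm, tool axes) and dr to world TCP P with tool x azimuth az, from the present measured pose"""
    s=ctrl.sense(); Rt=R.from_quat(s["orientation"]); o=Rt.inv().apply(np.array(P)-s["tcp_pos"])*100
    if az is None: return o.round(2).tolist()
    T=np.array([[np.cos(az),0,-np.sin(az)],[np.sin(az),0,np.cos(az)],[0,-1,0]])
    return o.round(2).tolist(),(Rt.inv()*R.from_matrix(T)).as_rotvec().round(3).tolist()
E
python3 - <<'E'
from h import *
A=dict(np.load("scene0.npz"));B=dict(np.load("side0.npz"))
print(tri(A,(378,149),B,(261,184)),tri(A,(432,173),B,(313,177)))
for P in [(.38,.45,.30),(.48,.2,.30),(.486,-.123,.30)]: print(off(P,1.515))
E
```

```text
(array([0.51793785, 0.39587433, 0.15884382]), np.float64(0.0029246058695603662)) (array([0.69799   , 0.40465861, 0.1573409 ]), np.float64(0.0012497044492490417))
([-12.36, -6.94, -26.48], [-0.0, -0.179, -0.002])
([-34.35, -6.9, -42.02], [-0.0, -0.179, -0.002])
([-65.62, -6.85, -50.12], [-0.0, -0.179, -0.002])
```

Call:
drive_tool(offset=[[0,-4,0],[0,-7,-3],[-3,-7,-8],[-6,-7,-13],[-9,-7,-18]], dr=[[0,0,0],[0,0,0],[0,0,0],[0,-0.05,0],[0,-0.1,0]], grip=[-1,-1,-1,-1,-1])

```text
clock: 0.6
tcp_pos: [0.2887, 0.5187, 0.301]
orientation: [0.532, 0.466, -0.466, -0.532]
ft_force: [0.7, 0.1, -0.6]
grip_width: 0.0854
```

```bash
python3 - <<'E'
from h import *
for P in [(.38,.45,.30),(.48,.2,.30),(.486,-.123,.30)]: print(off(P,1.515))
E
```

```text
([-5.61, 0.11, -9.96], [0.0, -0.076, -0.0])
([-29.07, 0.11, -23.17], [0.0, -0.076, -0.0])
([-61.01, 0.12, -28.02], [0.0, -0.076, -0.0])
```

Call:
drive_tool(offset=[[-3,0,-4],[-6,0,-8],[-9,0,-12],[-12,0,-15],[-15,0,-18]], dr=[[0,0,0],[0,-0.05,0],[0,-0.08,0],[0,-0.08,0],[0,-0.08,0]], grip=[-1,-1,-1,-1,-1])

```text
clock: 1.1
tcp_pos: [0.4468, 0.3454, 0.3009]
orientation: [-0.514, -0.486, 0.486, 0.514]
ft_force: [0.4, 0.4, 0.0]
grip_width: 0.0851
```

Call:
drive_tool(offset=[[-4.5,0,-1.5],[-9,0,-3],[-13.5,0,-4.5],[-18,0,-6],[-22,0,-7]], dr=[[0,0,0],[0,0,0],[0,0,0],[0,0,0],[0,0,0]], grip=[-1,-1,-1,-1,-1])

```text
clock: 1.6
tcp_pos: [0.5039, 0.121, 0.301]
orientation: [0.514, 0.486, -0.486, -0.514]
ft_force: [0.3, 0.5, -0.0]
grip_width: 0.0856
```

```bash
python3 - <<'E'
from h import *
for P in [(.486,-.123,.30)]: print(off(P,1.515))
E
```

```text
([-24.46, 0.11, 0.41], [-0.0, -0.001, -0.0])
```

Call:
drive_tool(offset=[[-5,0,0],[-10,0,0],[-15,0,0],[-20,0,0.4],[-24.5,0,0.4]], dr=[[0,0,0],[0,0,0],[0,0,0],[0,0,0],[0,0,0]], grip=[-1,-1,-1,-1,-1])

```text
clock: 2.1
tcp_pos: [0.4851, -0.1231, 0.3012]
orientation: [-0.514, -0.486, 0.486, 0.514]
ft_force: [0.2, 0.5, -0.9]
grip_width: 0.0854
```

Call:
drive_tool(offset=[[0,0,0],[0,0,0]], dr=[[0,0,0],[0,0,0]], grip=[-1,-1])

```text
clock: 2.3
tcp_pos: [0.4858, -0.1214, 0.3011]
orientation: [-0.514, -0.485, 0.485, 0.514]
ft_force: [-0.5, 2.1, 0.8]
grip_width: 0.0852
```

```bash
python3 - <<'E'
from h import *
s,c=cap("wrist"); cv2.imwrite("pics/w1.png",cv2.convertScaleAbs(c["frame"],alpha=1.5)); np.savez("w1.npz",tcp=s["tcp_pos"],q=s["orientation"],**c)
print(s["tcp_pos"],s["joints"].round(2) if hasattr(s["joints"],"round") else s["joints"],c["fx"],c["cx"],c["cy"],np.round(c["tool_from_camera"],3))
E
```

```text
[ 0.4857863  -0.12144164  0.30112397] [-0.42 -0.05  0.6   1.72  0.03  1.46  1.68] 371.64829954431775 318.75887203485524 237.29915712506372 [[ 1.    -0.001 -0.    -0.   ]
 [ 0.     0.268 -0.964 -0.144]
 [ 0.001  0.964  0.268  0.069]
 [ 0.     0.     0.     1.   ]]
```

View pics/w1.png

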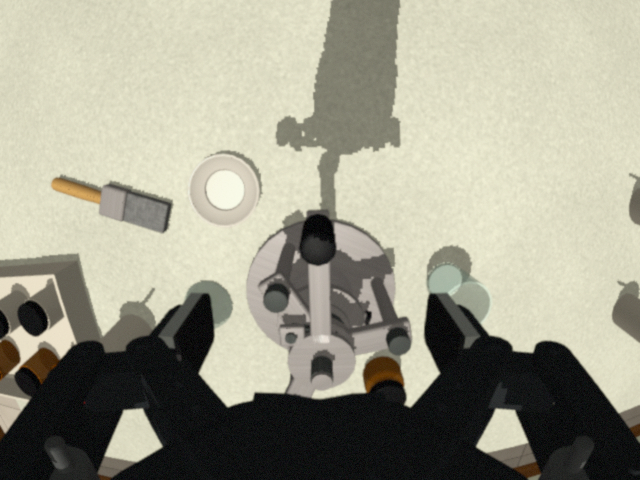

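```bash
cat >> h.py <<'E'
def wplane(c,tcp,q,u,v,z):
    a=np.array([u-c["cx"],v-c["cy"]]); r=np.hypot(*a); th=r/c["fx"]
    d=np.array([np.sin(th)*a[0]/r,-np.sin(th)*a[1]/r,-np.cos(th)])
    T=c["tool_from_camera"]; Rt=R.from_quat(q).as_matrix()
    o=np.array(tcp)+Rt@T[:3,3]; d=Rt@(T[:3,:3]@d); return o+d*(z-o[2])/d[2]
E
python3 - <<'E'
from h import *
c=dict(np.load("w1.npz"))
cv2.imwrite("pics/w1b.png",cv2.convertScaleAbs(cv2.resize(c["frame"][200:400,240:440],None,fx=3,fy=3,interpolation=cv2.INTER_CUBIC),alpha=2.2))
f=lambda u,v,z: print(wplane(c,c["tcp"],c["q"],u,v,z).round(4))
f(318,246,.223);f(276,293,.164);f(398,337,.164);f(321,366,.196)
E
```

```text
[ 0.4842 -0.122   0.223 ]
[ 0.5407 -0.1601  0.164 ]
[ 0.5903 -0.0573  0.164 ]
[ 0.5934 -0.1259  0.196 ]
```

View pics/w1b.png

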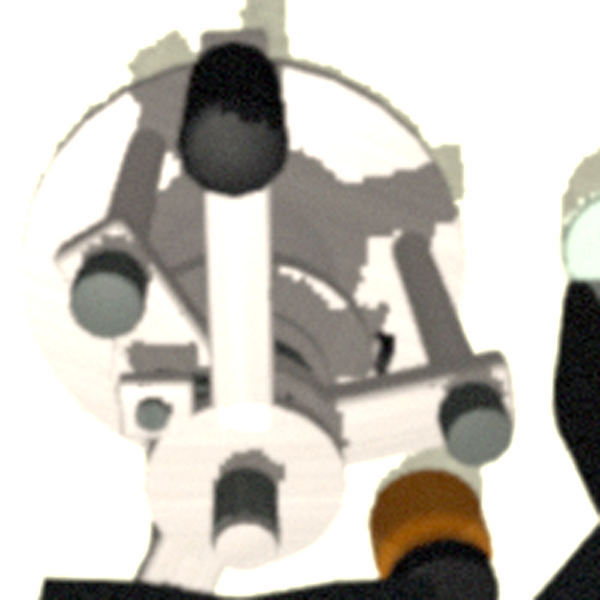

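```bash
python3 - <<'E'
from h import *
c=dict(np.load("w1.npz"))
f=lambda u,v,z: print(wplane(c,c["tcp"],c["q"],u,v,z).round(4))
f(318,249.7,.223);f(275,301.3,.164);f(399.3,345.7,.164);f(322.7,381,.196)
E
```

```text
[ 0.4866 -0.1221  0.223 ]
[ 0.5483 -0.1617  0.164 ]
[ 0.5997 -0.0557  0.164 ]
[ 0.609  -0.1253  0.196 ]
```

Call:
drive_tool(offset=[[0,4,-0.1],[0,7.5,-0.1],[0,10,-0.1],[0,12.4,-0.1],[0,12.4,-0.1]], dr=[[0,0,0],[0,0,0],[0,0,0],[0,0,0],[0,0,0]], grip=[-1,-1,-1,-1,-1])

```text
clock: 2.85
tcp_pos: [0.485, -0.118, 0.1739]
orientation: [-0.511, -0.485, 0.489, 0.515]
ft_force: [0.2, -0.4, 0.4]
grip_width: 0.0855
```

```bash
python3 - <<'E'
from h import *
s,c=cap("wrist"); cv2.imwrite("pics/w2.png",cv2.convertScaleAbs(c["frame"],alpha=1.8));print(s["tcp_pos"],s["joints"])
E
```

```text
[ 0.48501923 -0.11801183  0.17390725] [-0.41242707  0.03449746  0.61453887  1.90821802 -0.02022446  1.21227179
  1.72853095]
```

View pics/w2.png

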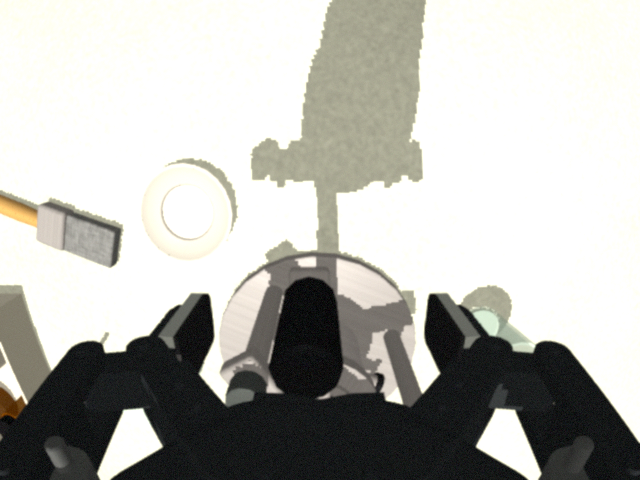

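Call:
drive_tool(offset=[[0,0,0],[-0.3,0,0],[-0.3,0,0],[-0.3,0,0],[-0.3,0,0]], dr=[[0,0,0],[0,0,0],[0,0,0],[0,0,0],[0,0,0]], grip=[0.3,0.3,0.3,0.3,0.3])

```text
clock: 3.4
tcp_pos: [0.4873, -0.1236, 0.1777]
orientation: [0.514, 0.486, -0.486, -0.513]
ft_force: [-0.7, 0.2, -0.0]
grip_width: 0.0296
```

Call:
drive_tool(offset=[[-0.87,0,-0.03],[-1.74,0,-0.12],[-2.6,0,-0.28],[-3.1,0,-0.39],[-3.1,0,-0.39]], dr=[[0,-0.07,0],[0,-0.14,0],[0,-0.21,0],[0,-0.25,0],[0,-0.25,0]], grip=[0.3,0.3,0.3,0.3,0.3])

```text
clock: 3.9
tcp_pos: [0.4893, -0.1553, 0.1774]
orientation: [0.449, 0.546, -0.546, -0.449]
ft_force: [-0.4, 0.3, -0.3]
grip_width: 0.0299
```

```bash
cat >> h.py <<'E'
C=np.array([.611,-.127])
def st():
    s=ctrl.sense(); d=s["tcp_pos"][:2]-C; ph=np.arctan2(d[1],d[0])%(2*np.pi); X=R.from_quat(s["orientation"]).as_matrix()[:,0]
    print("r",np.hypot(*d).round(4),"lever~",round(2.6946-ph,3),"toolx lever",round(2.6946-np.pi/2-np.arctan2(X[1],X[0]),3),"F",np.round(s["ft_force"],1),"w",round(float(s["grip_width"]),4),"z",round(float(s["tcp_pos"][2]),4),"j",np.round(s["joints"],2))
E
python3 - <<'E'
from h import *
st()
s,c=cap("wrist"); cv2.imwrite("pics/w3.png",cv2.convertScaleAbs(c["frame"],alpha=1.8))
E
```

```text
r 0.125 lever~ -0.675 toolx lever -0.641 F [-0.4  0.3 -0.3] w 0.0299 z 0.1774 j [-0.36  0.06  0.65  1.88 -0.04  1.21  2.06]
```

View pics/w3.png

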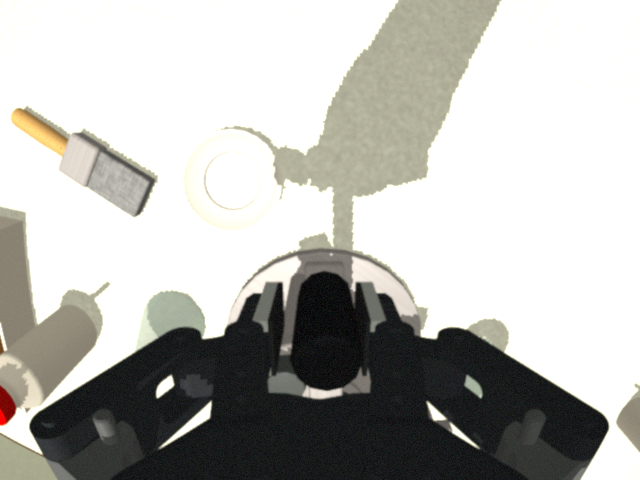

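Call:
drive_tool(offset=[[1.74,0,-0.12],[3.45,0,-0.49],[5.1,0,-1.08],[6.64,0,-1.91],[8.05,0,-2.94]], dr=[[0,0.14,0],[0,0.28,0],[0,0.42,0],[0,0.56,0],[0,0.7,0]], grip=[0.3,0.3,0.3,0.3,0.3])

```text
clock: 4.45
tcp_pos: [0.5007, -0.0708, 0.1771]
orientation: [-0.61, -0.356, 0.358, 0.611]
ft_force: [-3.9, -3.9, 3.0]
grip_width: 0.0299
```

```bash
python3 -c "
from h import *
st()"
```

```text
r 0.1238 lever~ 0.024 toolx lever 0.066 F [-3.9 -3.9  3. ] w 0.0299 z 0.1771 j [-0.48  0.04  0.58  1.89 -0.02  1.22  1.17]
```

Call:
drive_tool(offset=[[1.62,0,-0.11],[3.21,0,-0.42],[4.75,0,-0.94],[6.21,0,-1.65],[7.56,0,-2.55]], dr=[[0,0.13,0],[0,0.26,0],[0,0.39,0],[0,0.52,0],[0,0.65,0]], grip=[0.3,0.3,0.3,0.3,0.3])

```text
clock: 4.95
tcp_pos: [0.5594, -0.0152, 0.1766]
orientation: [-0.692, -0.142, 0.146, 0.693]
ft_force: [-5.7, -0.2, 2.3]
grip_width: 0.0298
```

Call:
drive_tool(offset=[[0,0,0]], dr=[[0,0,0]], grip=[0.3])

```text
clock: 5.05
tcp_pos: [0.56, -0.0154, 0.1763]
orientation: [0.692, 0.143, -0.147, -0.692]
ft_force: [-3.7, 0.4, 0.1]
grip_width: 0.0299
```

```bash
python3 -c "
from h import *
st()"
```

```text
r 0.1227 lever~ 0.696 toolx lever 0.71 F [-3.7  0.4  0.1] w 0.0299 z 0.1763 j [-0.54  0.18  0.58  1.77 -0.1   1.23  0.48]
```

Call:
drive_tool(offset=[[-1.62,0,-0.11],[-3.21,0,-0.42],[-4.75,0,-0.94],[-6.21,0,-1.65],[-7.56,0,-2.55]], dr=[[0,-0.13,0],[0,-0.26,0],[0,-0.39,0],[0,-0.52,0],[0,-0.65,0]], grip=[0.3,0.3,0.3,0.3,0.3])

```text
clock: 5.55
tcp_pos: [0.5024, -0.0693, 0.1775]
orientation: [-0.608, -0.362, 0.361, 0.608]
ft_force: [2.4, 0.8, 0.3]
grip_width: 0.0298
```

Call:
drive_tool(offset=[[-1.74,0,-0.12],[-3.45,0,-0.49],[-5.1,0,-1.08],[-6.64,0,-1.91],[-8.05,0,-2.94]], dr=[[0,-0.14,0],[0,-0.28,0],[0,-0.42,0],[0,-0.56,0],[0,-0.7,0]], grip=[0.3,0.3,0.3,0.3,0.3])

```text
clock: 6.05
tcp_pos: [0.4893, -0.1544, 0.1776]
orientation: [0.447, 0.548, -0.547, -0.447]
ft_force: [0.0, 1.3, -0.5]
grip_width: 0.0295
```

```bash
python3 -c "
from h import *
st()"
```

```text
r 0.1247 lever~ -0.668 toolx lever -0.648 F [ 0.   1.3 -0.5] w 0.0295 z 0.1776 j [-0.36  0.06  0.64  1.88 -0.04  1.21  2.07]
```

Call:
drive_tool(offset=[[1.74,0,-0.12],[3.45,0,-0.49],[5.1,0,-1.08],[6.64,0,-1.91],[8.05,0,-2.94]], dr=[[0,0.14,0],[0,0.28,0],[0,0.42,0],[0,0.56,0],[0,0.7,0]], grip=[0.3,0.3,0.3,0.3,0.3])

```text
clock: 6.55
tcp_pos: [0.5009, -0.0709, 0.1772]
orientation: [-0.61, -0.356, 0.358, 0.61]
ft_force: [-3.8, -3.4, 3.0]
grip_width: 0.0298
```

Call:
drive_tool(offset=[[1.62,0,-0.11],[3.21,0,-0.42],[4.75,0,-0.94]], dr=[[0,0.13,0],[0,0.26,0],[0,0.39,0]], grip=[0.3,0.3,0.3])

```text
clock: 6.85
tcp_pos: [0.5319, -0.0329, 0.1769]
orientation: [-0.667, -0.231, 0.234, 0.668]
ft_force: [-4.6, -2.0, 2.4]
grip_width: 0.0298
```

```bash
python3 -c "
from h import *
st()"
```

```text
r 0.1229 lever~ 0.425 toolx lever 0.454 F [-4.6 -2.   2.4] w 0.0298 z 0.1769 j [-0.51  0.11  0.57  1.83 -0.06  1.22  0.74]
```

Call:
drive_tool(offset=[[1.62,0,-0.11],[3.21,0,-0.42],[3.21,0,-0.42]], dr=[[0,0.13,0],[0,0.26,0],[0,0.26,0]], grip=[0.3,0.3,0.3])

```text
clock: 7.15
tcp_pos: [0.5601, -0.0156, 0.1764]
orientation: [0.692, 0.144, -0.147, -0.692]
ft_force: [-4.4, 0.5, 0.1]
grip_width: 0.0302
```

Call:
drive_tool(offset=[[-1.62,0,-0.11],[-3.21,0,-0.42],[-4.75,0,-0.94],[-6.21,0,-1.65],[-7.56,0,-2.55]], dr=[[0,-0.13,0],[0,-0.26,0],[0,-0.39,0],[0,-0.52,0],[0,-0.65,0]], grip=[0.3,0.3,0.3,0.3,0.3])

```text
clock: 7.65
tcp_pos: [0.5025, -0.0694, 0.1775]
orientation: [-0.608, -0.362, 0.36, 0.608]
ft_force: [1.7, -0.1, -0.3]
grip_width: 0.0301
```

Call:
drive_tool(offset=[[-1.74,0,-0.12],[-3.45,0,-0.49],[-5.1,0,-1.08],[-6.64,0,-1.91],[-8.05,0,-2.94]], dr=[[0,-0.14,0],[0,-0.28,0],[0,-0.42,0],[0,-0.56,0],[0,-0.7,0]], grip=[0.3,0.3,0.3,0.3,0.3])

```text
clock: 8.15
tcp_pos: [0.4895, -0.1545, 0.1776]
orientation: [0.447, 0.549, -0.547, -0.447]
ft_force: [0.6, 1.3, 0.7]
grip_width: 0.0298
```

```bash
python3 -c "
from h import *
st()
c=ctrl.capture('side');cv2.imwrite('pics/s2.png',cv2.convertScaleAbs(cv2.resize(c['frame'][200:400,260:460],None,fx=3,fy=3,interpolation=cv2.INTER_CUBIC),alpha=1.5))"
```

```text
r 0.1246 lever~ -0.669 toolx lever -0.648 F [0.6 1.3 0.7] w 0.0298 z 0.1776 j [-0.35  0.06  0.64  1.88 -0.04  1.21  2.07]
```

View pics/s2.png

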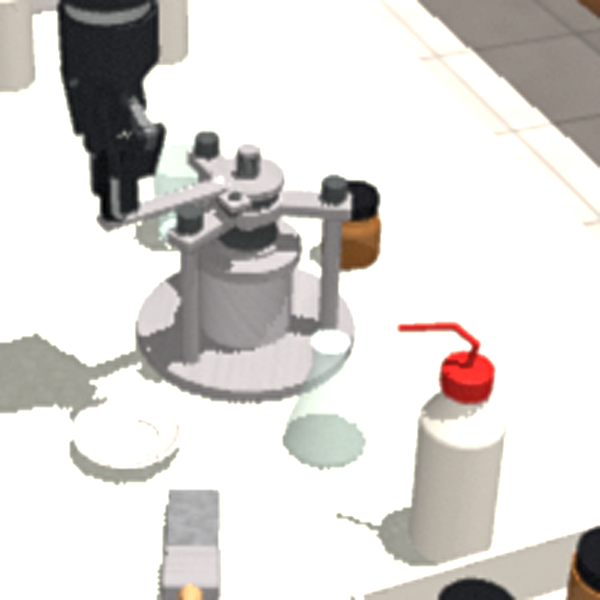

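Call:
drive_tool(offset=[[1.74,0,-0.12],[3.45,0,-0.49],[5.1,0,-1.08]], dr=[[0,0.14,0],[0,0.28,0],[0,0.42,0]], grip=[0.3,0.3,0.3])

```text
clock: 8.5
tcp_pos: [0.4892, -0.1036, 0.1774]
orientation: [0.555, 0.438, -0.439, -0.554]
ft_force: [-1.3, -3.6, 0.6]
grip_width: 0.0301
```

Call:
drive_tool(offset=[[1.0,0,-0.04],[1.99,0,-0.16]], dr=[[0,0.08,0],[0,0.16,0]], grip=[0.3,0.3])

```text
clock: 8.7
tcp_pos: [0.4947, -0.0844, 0.1772]
orientation: [0.587, 0.393, -0.395, -0.587]
ft_force: [-4.5, -3.4, 1.4]
grip_width: 0.0296
```

Call:
drive_tool(offset=[[1.0,0,-0.04],[1.99,0,-0.16]], dr=[[0,0.08,0],[0,0.16,0]], grip=[0.3,0.3])

```text
clock: 8.9
tcp_pos: [0.5034, -0.0666, 0.177]
orientation: [-0.617, -0.344, 0.346, 0.617]
ft_force: [-4.3, -2.1, 2.5]
grip_width: 0.0301
```

```bash
python3 -c "
from h import *
st()"
```

```text
r 0.1234 lever~ 0.065 toolx lever 0.104 F [-4.3 -2.1  2.5] w 0.0301 z 0.177 j [-0.47  0.05  0.57  1.89 -0.03  1.22  1.13]
```

Call:
drive_tool(offset=[[1.0,0,-0.04],[1.99,0,-0.16]], dr=[[0,0.08,0],[0,0.16,0]], grip=[0.3,0.3])

```text
clock: 9.1
tcp_pos: [0.5132, -0.0524, 0.1768]
orientation: [0.643, 0.292, -0.298, -0.643]
ft_force: [-14.3, -12.1, 8.2]
grip_width: 0.0296
```

Call:
drive_tool(offset=[[1.0,0,-0.04],[1.99,0,-0.16]], dr=[[0,0.08,0],[0,0.16,0]], grip=[0.3,0.3])

```text
clock: 9.3
tcp_pos: [0.5203, -0.0453, 0.1763]
orientation: [0.666, 0.231, -0.25, -0.664]
ft_force: [-36.4, -22.3, 22.5]
grip_width: 0.0301
```

```bash
python3 -c "
from h import *
st()"
```

```text
r 0.1221 lever~ 0.286 toolx lever 0.429 F [-36.4 -22.3  22.5] w 0.0301 z 0.1763 j [-0.5   0.11  0.57  1.84 -0.05  1.24  0.77]
```

Call:
drive_tool(offset=[[-1.0,0,-0.04],[-1.99,0,-0.16],[-1.99,0,-0.16]], dr=[[0,-0.08,0],[0,-0.16,0],[0,-0.16,0]], grip=[0.3,0.3,0.3])

```text
clock: 9.6
tcp_pos: [0.5129, -0.0534, 0.1767]
orientation: [-0.642, -0.293, 0.298, 0.642]
ft_force: [-9.8, -7.6, 3.3]
grip_width: 0.0301
```

```bash
python3 -c "
from h import *
st()"
```

```text
r 0.1226 lever~ 0.196 toolx lever 0.261 F [-9.8 -7.6  3.3] w 0.0301 z 0.1767 j [-0.49  0.07  0.57  1.87 -0.04  1.22  0.95]
```

Call:
drive_tool(offset=[[-1.62,0,-0.11],[-3.21,0,-0.42],[-4.75,0,-0.94],[-6.21,0,-1.65],[-6.21,0,-1.65]], dr=[[0,-0.13,0],[0,-0.26,0],[0,-0.39,0],[0,-0.52,0],[0,-0.52,0]], grip=[0.3,0.3,0.3,0.3,0.3])

```text
clock: 10.1
tcp_pos: [0.4886, -0.1096, 0.1777]
orientation: [0.545, 0.451, -0.45, -0.545]
ft_force: [-0.2, -0.2, -0.1]
grip_width: 0.0297
```

Call:
drive_tool(offset=[[1.0,0,-0.04],[1.99,0,-0.16]], dr=[[0,0.08,0],[0,0.16,0]], grip=[0.3,0.3])

```text
clock: 10.3
tcp_pos: [0.4932, -0.0912, 0.1774]
orientation: [0.581, 0.402, -0.406, -0.579]
ft_force: [-5.5, -15.1, 2.9]
grip_width: 0.0298
```

Call:
drive_tool(offset=[[1.0,0,-0.04],[1.99,0,-0.16]], dr=[[0,0.08,0],[0,0.16,0]], grip=[0.3,0.3])

```text
clock: 10.5
tcp_pos: [0.4975, -0.0824, 0.1771]
orientation: [0.615, 0.348, -0.361, -0.608]
ft_force: [-18.5, -33.4, 10.1]
grip_width: 0.0298
```

```bash
python3 -c "
from h import *
st()"
```

```text
r 0.122 lever~ -0.073 toolx lever 0.073 F [-18.5 -33.4  10.1] w 0.0298 z 0.1771 j [-0.46  0.05  0.58  1.89 -0.01  1.22  1.17]
```

Call:
drive_tool(offset=[[-1.0,0,-0.04],[-1.99,0,-0.16],[-2.96,0,-0.36],[-2.96,0,-0.36],[-2.96,0,-0.36]], dr=[[0,-0.08,0],[0,-0.16,0],[0,-0.24,0],[0,-0.24,0],[0,-0.24,0]], grip=[0.3,0.3,0.3,0,-0.2])

```text
clock: 11.0
tcp_pos: [0.4917, -0.0966, 0.1773]
orientation: [-0.562, -0.429, 0.428, 0.562]
ft_force: [-0.5, 0.8, -0.4]
grip_width: 0.051
```

Call:
drive_tool(offset=[[0,0,0],[0,0,0],[0,-3,0],[0,-6,0],[0,-9,0]], dr=[[0,0,0],[0,0,0],[0,0,0],[0,0,0],[0,0,0]], grip=[-0.6,-0.6,-0.6,-0.6,-0.6])

```text
clock: 11.5
tcp_pos: [0.4913, -0.0972, 0.2683]
orientation: [-0.562, -0.429, 0.43, 0.562]
ft_force: [0.5, 0.2, 0.2]
grip_width: 0.0684
```

Call:
drive_tool(offset=[[0,-4,3],[0,-8,6],[0,-10,6],[0,-10,6],[0,-10,6]], dr=[[0,0,0],[0,0,0],[0,0,0],[0,0,0],[0,0,0]], grip=[-0.6,-0.6,-0.6,-0.6,-0.6])

```text
clock: 12.0
tcp_pos: [0.4336, -0.0818, 0.3672]
orientation: [0.562, 0.43, -0.429, -0.562]
ft_force: [-1.2, 0.3, 0.3]
grip_width: 0.0682
```

```bash
python3 -c "
from h import *
st()
for n in ('scene','side'):
    c=ctrl.capture(n);cv2.imwrite(f'pics/{n}9.png',c['frame']); np.savez(n+'9.npz',**c)
    A=dict(np.load(n+'0.npz')); d=cv2.absdiff(A['frame'],c['frame']).max(2); cv2.imwrite(f'pics/{n}d.png',cv2.convertScaleAbs(d,alpha=3))
    C0=A; r=lambda k:cv2.convertScaleAbs(cv2.resize(k['frame'][225:345,290:400] if n=='side' else k['frame'][220:340,235:345],None,fx=3.6,fy=3.6,interpolation=cv2.INTER_CUBIC),alpha=1.3)
    cv2.imwrite(f'pics/{n}cmp.png',np.hstack([r(A),r(c)]))
"
```

```text
r 0.1831 lever~ -0.197 toolx lever -0.182 F [-1.2  0.3  0.3] w 0.0682 z 0.3672 j [-0.48 -0.21  0.51  1.71  0.1   1.61  1.33]
```

View pics/sidecmp.png

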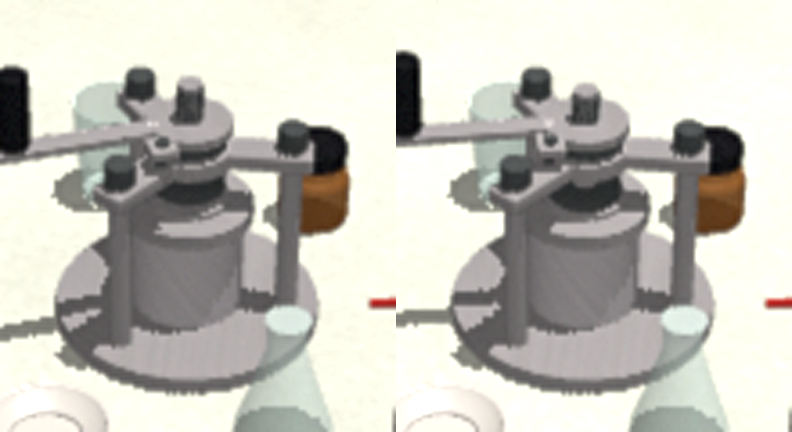

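View pics/scene9.png

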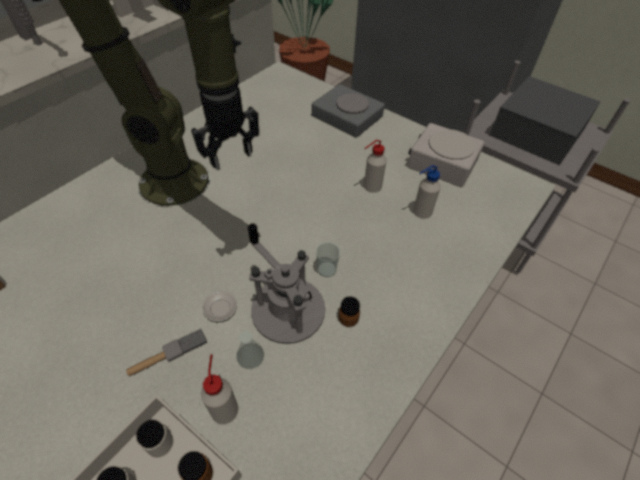

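View pics/sided.png

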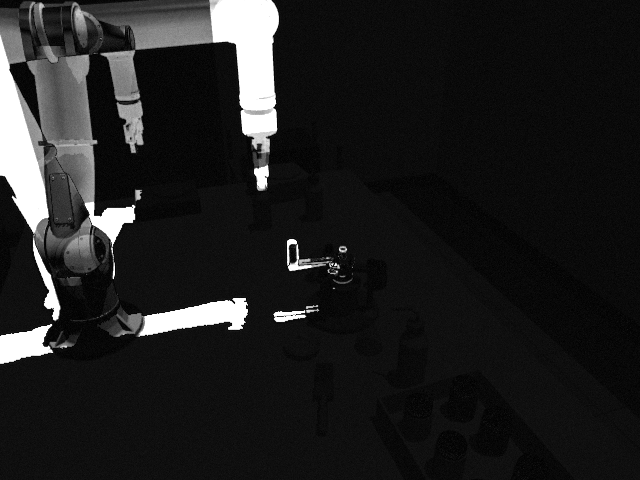

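The difference picture shows changes only at the lever, screw, arm and shadows. In the close-up the foot meets the lid and the spindle sits lower.

```bash
python3 -c "
from h import *
print(ctrl.close_job())"
```

```text
the job is handed in; nothing more can be done
None
```

The clamp is tightened to its stop, and I handed the job in at about 12 s of the 72 s allowed. I closed the fingers loosely around the grip and worked the lever through two full strokes and part of a third, where the screw stopped firmly. I then let go and lifted the arm clear.

- **Screw at its stop:** The force at the wrist rose from about 5 N to about 48 N with the lever blocked. I ratcheted back and pushed again. It blocked at about 40 N, roughly one tooth (0.36 rad) earlier, so the screw had not turned any further.
- **Foot on the lid:** In the before-and-after side pictures the spindle is visibly lower and I can see no gap between foot and lid. I judged this by eye and did not measure the spindle height against the 189 mm target.
- **Surroundings:** The side-view difference picture shows changes only at the lever, screw, arm and shadows. The glassware, bottles and brush did not move, and the gripper was open and clear at about z = 0.37 m.
- **Disagreements:** The scene and side cameras differed by 4–5 mm on the press position. I used a centre between them, backed by the wrist camera. The force readings at the stop were on the fingers. They pass the 40 N limit set for the arm and gripper body, but stay well under the 120 N wrist limit.

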